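Load a coped brass bar into the drill jig

ROBOT

A 7-joint arm with a two-finger parallel gripper is mounted at the origin on a cart in front of the work surface, level with it; the furniture and walls round the work are solid. World frame = base frame: x ahead of the robot, y to its left, z up, the work surface at z = 0. Lengths are in m, angles in rad, forces in N, time in s.
With the tool pointing down it reaches from about 0.425 to 0.925 m from the base axis. Payload 6.8 kg.
Tool frame: the origin (TCP) lies between the finger pads; the fingertips stand 17 mm ahead of it and the grasp point (between the pads) lies 2 mm behind it; z points along the fingers, y is the direction in which the jaws open and shut (so a half turn about z gives the same grasp; the last joint's range is limited). The gripper opens to 85 mm and grips with 20 to 120 N. Pads are 22 mm wide; open, the fingers measure 114 mm over their backs; the gripper's body (76 mm by 85 mm) begins 54 mm behind the grasp point. The pads swing forward as they close: fully open they stand 13 mm farther back than shut.
Start: joints at [-1.403, 0.477, 0.022, 1.555, -0.011, 1.109, -0.083], TCP at [0.184, 0.65, 0.248] pointing down, gripper open.
Joint ranges: [-2.96, 2.96], [-0.34, 2.1], [-1.41, 1.46], [0.24, 2.44], [-1.37, 4.51], [0.17, 1.92], [-2.96, 2.96]. Speed limits (rad/s): [2.39, 2.39, 3.14, 3.14, 3.14, 3.14, 3.14].

INTERFACE

Orientations are given as a unit quaternion [w, x, y, z].
In Python, from station import bot gives the robot as it stands. The module is installed in compiled form; this text tells all that it offers.
- The arm moves only by the tool carry_out, never from a script. Its argument "moves" is a list of rows, each a list of 3 entries, a list of its own where there are three numbers: the turn, a rotation vector about the tool's x, y, z in degrees, then the shift along the tool's x, y, z in cm, then the finger opening in cm, from 0 to 8.54. A call has 1 to 5 rows; each row is the pose to reach, as a shift and turn from the pose commanded when the call began, along the tool's axes at that moment; what a row does not reach only later rows make up. A row lasts 1/8 s, in which the tool goes at most 62.5 mm and 10.7 degrees, less where a joint would pass 70% of its speed; a pose out of reach is approached as far as the arm can. A call with a gripper value outside its range is refused whole. The fingers move at their own pace and stop on an object; "newtons" is the grip in N (left out, the last holds). Time passes only in rows, so rows that repeat a pose let the fingers close. It gives the time, the measured TCP pose, the force and the opening at its end, in the units of the state.
- bot.get_obs(): the state, without advancing time (a new reading comes with each control period).
- bot.read_camera(name): name is "side" or "top" or "wrist"; returns the picture (384x512x3 uint8, red, green, blue); there is no depth.
- bot.camera_info(name): a dict with "vertical_fov" (degrees; the focal length in pixels is half the picture's height over the tangent of half this angle, whatever the lens; pixels are square), "cx", "cy" (the principal point, pixels), "k1" (the pictures are not rectified: a ray, as slopes to the right and down, at radius r is drawn at 1 + k1 r^2 times it, then the intrinsics apply), "position" and "attitude" of the camera in the world. Camera axes: x right, y up, looking along -z (the intrinsics and any distortion apply to the point x, -y, -z); pixel columns grow to the right and rows downward; lengths in m; the calibration is good to about 2 mm. A picture is of the moment at which its call begins: read the wrist's pose just before it. camera_info takes no time and is no camera call; for the wrist camera it gives the pose at the moment of the call.
- bot.hand_in(): hands the job in, once; it reports no verdict.
Trained networks look in the newest picture that a camera, given by its name, has taken for a name from the list of things; names that differ only in an ending like _2 or _b are one class to them, and where a whole thing is asked for, a point or a joint stands for the part that bears it (a point fixed in the world has none). Each returns a list of dicts, best first, with "score" (0 to 1); they miss things now and then, are a little off and sometimes report something else, mostly with a low value. They report only what shows in the picture. A call takes as long as a camera call.
- bot.silhouettes(label, camera): "region" (384x512 bool, what is visible of it) and "location" ([column, row] in pixels, amid what is visible of it).
The state is a dict: "t": time; "q": joint angles; "joint_vel": joint speeds; "joint_torque": joint torques, N m; "eef_pos": TCP position; "tool_rot": TCP orientation; "contact_force": force on the tool from outside, world axes, zero at the start; "torque": the same for the moment, N m; "gripper_width": opening from 0.0 (shut) to 1.0 (fully open).
Only numpy, scipy, OpenCV 4.12 (cv2) and the standard library are available. Lean on these libraries where they do the work, as an engineer would, in place of code of your own. Each camera call takes 0.05 s, during which the arm holds its last target. There are 200 camera calls.

TASK

Load the brass bar into the drill jig for its next hole. Hook its scooped-out end on the round stop post with the other end still swung out towards you, clear of the sprung roller, press it gently home there, and then swing the bar round the post, under the drill bush and past the roller, until it lies flat on the plate and flush along both fence pads, held by the roller when you let go. The brass marks easily, so press it on post and fence with a few newtons only, and leave the tools lying round the jig where they are.

Things in the scene. Friction and masses are not known exactly. Their poses are not given: they have to be found in the camera images.
- bar: Loose brass bar, 150 mm long, 20 wide, 12 thick (all sizes in mm), about 0.3 kg, lying on the bench. Origin: centre of its underside; x along it towards the scooped end, z up. The +x end has a round scoop of radius 8, 4 deep, in the middle 14 of its width; the -x end is a half round of radius 10. Grip it across its width near the middle.
- cope (a point): Deepest point of the bar's scoop at mid thickness, 71 mm from the bar's origin along its +x. When seated, the stop post's axis stands 7 mm beyond it.
- round_end (a point): Tip of the bar's rounded end at mid thickness, 75 mm from the bar's origin along its -x.
- jig: Steel drill jig bolted to the bench, 39 high. Origin: centre of its underside. Base plate 76 (x) by 260 (y), its top 10 above the origin. Fence on the +x side, stop post at the +y end, sprung roller at -y. Loaded, the bar's x points along the jig's +y, its centre line over jig x = 0, underside on the plate. Beyond the bench's left edge (y over 0.4) hang a lamp pole and a shaft tool: keep clear.
- fence: The jig's two fixed fence pads; axes as the jig's, origin over the jig's origin on the plate's top. Pads' front faces at x = +10. Near-post pad: y 36 to 54, 14 high. Far pad: y -69 to -43, 26 high, with a nose over the bar reaching forward to x = -8, underside 16 above the plate, drill bush on top. 79 mm open between the pads for a finger.
- end_block: Fixed block 34x18, 26 high; origin: centre of its underside on the plate, at jig y = +110; axes as the jig's. Towards -y it carries, on a screw spindle, the upright stop post: 14 in diameter, 20 high, rigid, axis at jig x = 0 and 35 from this origin, but screwed up to 5.5 nearer or farther, differently each time. That setting is not measured: feel for it.
- roller_rest (a point): Axis of the sprung roller when it stands fully out, at its mid height (jig x = -4, y = -85, 6 above the plate). Upright steel roller of radius 14, 10 high, slippery. The bar's round end cams it back as the bar swings to the fence; once past its middle it presses the bar on the post and a little to the fence. Its housing is 20 high.
- plunger (a joint): Slide of the sprung roller: 0 fully out, grows (m) as it is pushed back along the jig's -y, at most 0.0135. It takes 3.5 N to start and 0.35 N more for each mm. With the bar loaded it reads about 0.001 to 0.012, according to the post's setting.
- calipers: Bystander, to be left alone: vernier calipers, 190x60x8 mm, lying behind the jig. Origin: centre of its underside.
- masking_tape: Bystander, to be left alone: roll of masking tape, 92 mm across, 19 mm high. Origin: centre of its underside.
- loupe: Bystander, to be left alone: small dark folding loupe, 39x21x21 mm. Origin: centre of its underside.
- bar_tripoli: Bystander, to be left alone: bar of polishing compound half in its wrapper, 102x40x33 mm. Origin: centre of its underside.
- thread_spool: Bystander, to be left alone: small wooden spool of thread standing up, 24 mm across, 30 mm high. Origin: centre of its underside.

How it is judged:
By the outcome, as a careful person would: the job done as asked, in the order asked, and still so for the second after the job is handed in, with the robot touching nothing.
It also fails if it takes over 61 s, if anything falls off the work surface, if the arm or the gripper's body presses on something with over 40 N, if the wrist force passes 120 N, or if a joint passes its speed limit or range.

## Working session

There is one attempt and no reset: what is moved stays moved. The work goes in short steps, Python scripts to look and compute and a tool call to move; the robot and the scene stay as the last step left them, time stands still between calls to the robot, and variables do not carry over. Pictures are saved under pics/ and viewed, about 8 in all and at most 12, crops included, and the job is handed in when it is done.

Besides the shell and the picture viewer there is one more tool, called after ">>>" as name(argument=value, ...), one argument or row to a line, values as JSON. carry_out: Moves the arm, as the interface text tells. Its arguments: {"type":"object","properties":{"moves":{"type":"array"},"newtons":{"type":"number"}},"required":["moves"]}

```bash
mkdir -p pics; cat > h.py <<'E'
import numpy as np, cv2
from scipy.spatial.transform import Rotation as R
from station import bot
def ray(info,px):
    f=192/np.tan(np.radians(info['vertical_fov'])/2)
    d=(np.atleast_2d(px).astype(float)-[info['cx'],info['cy']])/f
    u=d.copy()
    for _ in range(20): u=d/(1+info['k1']*(u**2).sum(1,keepdims=True))
    v=np.c_[u[:,0],-u[:,1],-np.ones(len(u))]
    return v@rot(info['attitude']).T
def rot(a):
    a=np.array(a,float)
    return a if a.shape==(3,3) else R.from_quat(a,scalar_first=True).as_matrix()
def toz(info,px,z):
    v=ray(info,px); p=np.array(info['position'])
    return p+v*((z-p[2])/v[:,2])[:,None]
def proj(info,P):
    f=192/np.tan(np.radians(info['vertical_fov'])/2)
    c=(np.atleast_2d(P)-info['position'])@rot(info['attitude'])
    u=np.c_[c[:,0],-c[:,1]]/-c[:,2:]
    return u*(1+info['k1']*(u**2).sum(1,keepdims=True))*f+[info['cx'],info['cy']]
E
cat > a.py <<'E'
from h import *
o=bot.get_obs(); print(o)
for c in ['top','side','wrist']:
    i=bot.camera_info(c); print(c,i)
    im=bot.read_camera(c); cv2.imwrite(f'pics/{c}0.png',im[...,::-1]); np.save(c+'0.npy',im)
    if c=='wrist': continue
    for n in ['bar','jig','end_block','fence','roller_rest','calipers','masking_tape','loupe','bar_tripoli','thread_spool']:
        for s in bot.silhouettes(n,c)[:2]:
            if s['score']<.3: continue
            ys,xs=np.nonzero(s['region']); r=cv2.minAreaRect(np.c_[xs,ys].astype(np.float32))
            bp=cv2.boxPoints(r)
            print(c,n,round(s['score'],2),np.round(s['location']),len(xs),'box',np.round(bp).tolist(),'w',np.round(toz(i,[s['location']],0.0)[0],3), np.round(toz(i,bp,0.012)[:,:2],3).tolist() if n=='bar' else '')
            if n in('bar','jig','end_block'): np.save(f'm_{c}_{n}.npy',s['region'])
E
python3 a.py; python3 -c "
import cv2,numpy as np
cv2.imwrite('pics/both.png',cv2.resize(np.hstack([cv2.imread('pics/top0.png')]),(800,600),interpolation=cv2.INTER_CUBIC))"
```

```text
{'t': 0.0, 'q': array([-1.40309078,  0.47780938,  0.02236557,  1.55645545, -0.01148657,
        1.10931822, -0.08310425]), 'joint_vel': array([ 7.70040769e-04, -9.94067928e-04,  2.13270858e-04,  6.25589301e-04,
       -1.00720556e-03, -3.63341896e-05, -1.49097009e-03]), 'joint_torque': array([-6.23711712e-04, -5.96461451e+01,  1.60791703e+00, -2.81207693e+01,
        1.25252220e-02,  9.39740217e-03, -1.02915888e-05]), 'eef_pos': array([0.18369425, 0.64893274, 0.2473183 ]), 'tool_rot': array([-4.68124075e-05,  1.37465872e-01,  9.90506066e-01, -9.29751478e-04]), 'contact_force': array([ 0.44678103, -0.2380629 ,  0.2510556 ]), 'torque': array([-0.01954974, -0.02464812, -0.0370053 ]), 'gripper_width': 0.9973686107212996}
top {'vertical_fov': 54.428812070047556, 'cx': 255.2776659860072, 'cy': 188.99775889045452, 'k1': -0.10158012897643688, 'position': array([ 0.31545989, -0.00663492,  1.06442058]), 'attitude': array([ 0.72721434,  0.08343614, -0.07670429, -0.67698904])}
top jig 0.97 [191. 213.] 2473 box [[147.0, 197.0], [241.0, 196.0], [241.0, 224.0], [147.0, 225.0]] w [0.476 0.193 0.   ]
[... 2562 characters left out ...]
0.0, 244.0], [324.0, 244.0]] w [ 0.677 -0.187  0.   ] 
side loupe 0.67 [239. 220.] 86 box [[236.0, 215.0], [244.0, 215.0], [244.0, 226.0], [236.0, 226.0]] w [ 0.441 -0.032  0.   ] 
side bar_tripoli 0.88 [262. 260.] 427 box [[249.0, 244.0], [264.0, 241.0], [271.0, 272.0], [256.0, 275.0]] w [ 0.44  -0.242  0.   ] 
side thread_spool 0.66 [269. 279.] 121 box [[263.0, 272.0], [271.0, 272.0], [271.0, 287.0], [263.0, 287.0]] w [ 0.432 -0.321  0.   ] 
wrist {'vertical_fov': 70.08671678114226, 'cx': 254.99360919464857, 'cy': 192.91457021216084, 'k1': -0.053024824772304885, 'position': array([0.10844968, 0.67103578, 0.37366174]), 'attitude': array([ 0.78821762, -0.1223994 , -0.09315641,  0.59586345])}
```

View pics/both.png

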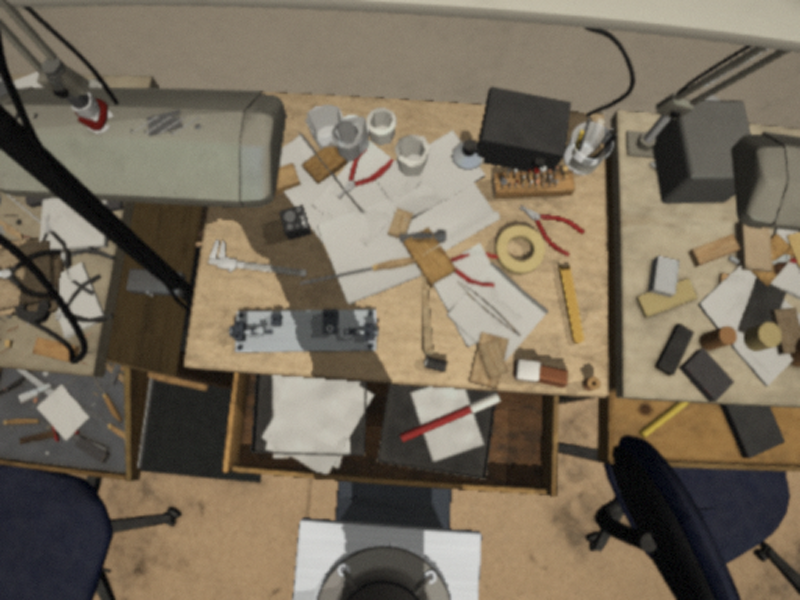

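```bash
python3 -c "
import cv2
a=cv2.imread('pics/side0.png')[140:300,190:400]
cv2.imwrite('pics/side0c.png',cv2.resize(a,(788,600),interpolation=cv2.INTER_CUBIC))"
```

```text
(no output)
```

View pics/side0c.png

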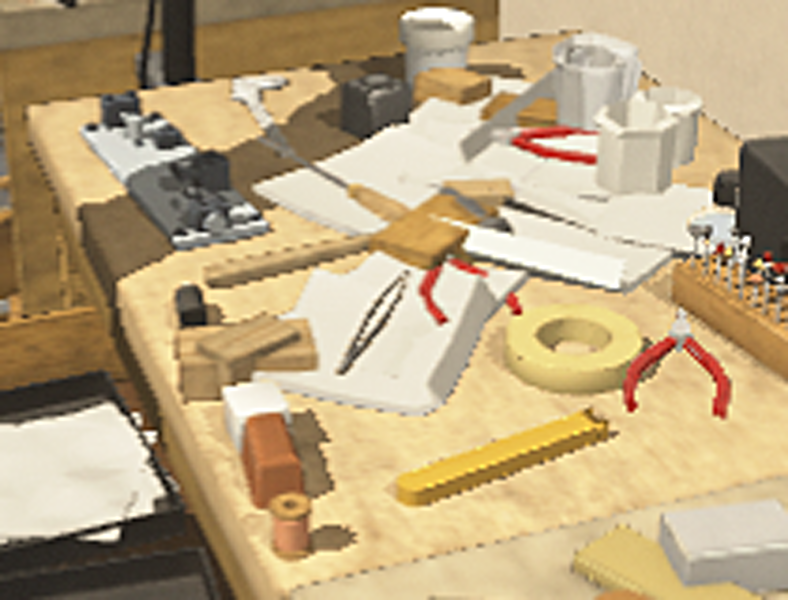

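```bash
cat >> h.py <<'E'
def barpts():
    a=np.radians(np.arange(90,271,15)); o=[(-65+10*np.cos(t),10*np.sin(t)) for t in a]+[(75,-10),(75,10)]
    return np.array([(x,y,z) for z in (0,12) for x,y in o])/1000
def place(P,x,y,yaw,z=0): return P@R.from_euler('z',yaw).as_matrix().T+[x,y,z]
def hullmask(i,P,S=4):
    m=np.zeros((384*S,512*S),np.uint8); q=proj(i,P)*S+(S-1)/2
    cv2.fillConvexPoly(m,cv2.convexHull(np.round(q).astype(np.int32)),1)
    return cv2.resize(m.astype(np.float32),(512,384),interpolation=cv2.INTER_AREA)
def fit(views,P,x0,z=0,step=(.01,.01,.1)):
    from scipy.optimize import minimize
    def c(v):
        s=0
        for i,m in views:
            h=hullmask(i,place(P,*v,z)); s-=np.minimum(h,m).sum()/np.maximum(h,m).sum()
        return s
    x0=np.array(x0,float)
    r=minimize(c,x0,method='Nelder-Mead',options=dict(initial_simplex=[x0]+[x0+np.eye(3)[k]*step[k] for k in range(3)],xatol=1e-5,fatol=1e-5,maxiter=300))
    return r.x,-r.fun
E
cat > b.py <<'E'
from h import *
it,js=bot.camera_info('top'),bot.camera_info('side')
ms=np.load('m_side_bar.npy').astype(np.float32)
im=np.load('top0.npy').astype(int)
w=im[160:228,352:380]; 
hsv=cv2.cvtColor(w.astype(np.uint8),cv2.COLOR_RGB2HSV)
mt=np.zeros((384,512),np.float32)
b=((hsv[...,1]>150)&(hsv[...,0]>15)&(hsv[...,0]<35)).astype(np.uint8)
n,l,st,ce=cv2.connectedComponentsWithStats(b); k=1+np.argmax(st[1:,4]); mt[160:228,352:380]=(l==k); print(st[k],ce[k]+[352,160])
P=barpts()
for v in ([(js,ms)],[(it,mt)],[(js,ms),(it,mt)]):
    print([ (np.round(r,4),round(s,3)) for r,s in [fit(v,P,[.57,-.315,a]) for a in (.0,.2)]])
# jig from top/side
J=np.array([(x,y,z) for x in(-.038,.038) for y in(-.13,.13) for z in (0,.01)])
print('ends proj',proj(it,[[.5,.4,0],[.35,.4,0]]))
print('jig px z=.01',toz(it,[[148,224],[148,197],[241,197],[241,224]],.01).round(3))
print('pole',toz(it,[[118,191]],0), toz(js,[[237,161]],0))
E
python3 b.py
```

```text
[ 7 11  8 23 66] [362.65151515 181.71212121]
[(array([ 0.5677, -0.3084,  0.1941]), np.float64(0.911)), (array([ 0.5679, -0.3081,  0.1735]), np.float64(0.91))]
[(array([ 0.5714, -0.3034,  0.0673]), np.float64(0.166)), (array([ 0.5684, -0.3062,  0.1962]), np.float64(0.161))]
[(array([ 0.5671, -0.3087,  0.1894]), np.float64(1.069)), (array([ 0.5678, -0.3083,  0.1745]), np.float64(1.073))]
ends proj [[122.63234181 199.90241552]
 [115.25885949 251.02336365]]
jig px z=.01 [[0.434 0.311 0.01 ]
 [0.512 0.322 0.01 ]
 [0.532 0.052 0.01 ]
 [0.454 0.045 0.01 ]]
pole [[0.52565662 0.41816019 0.        ]] [[0.55238637 0.41286303 0.        ]]
```

>>> carry_out(
  moves=[
    [[0,0,10],[0,-6,0],8],
    [[0,0,20],[-2,-12,0],8],
    [[0,0,30],[-5,-18,0],8],
    [[0,0,40],[-9,-22,0],8],
    [[0,0,50],[-13,-26,0],8],
  ],
)

```text
t: 1.78
eef_pos: [0.2387, 0.362, 0.2486]
tool_rot: [-0.0, 0.546, 0.838, 0.0]
contact_force: [0.4, 1.2, 0.2]
gripper_width: 0.931
```

>>> carry_out(
  moves=[
    [[0,0,5],[-5,3,-1],8],
    [[0,0,10],[-11,5.5,-2],8],
    [[0,0,15],[-17,7,-2],6],
    [[0,0,20],[-23,8,-2],5],
    [[0,0,20],[-29,9,-2],5],
  ],
)

```text
t: 2.4
eef_pos: [0.4401, 0.1346, 0.2688]
tool_rot: [-0.0, 0.681, 0.732, 0.001]
contact_force: [1.3, 0.5, -0.2]
gripper_width: 0.586
```

>>> carry_out(
  moves=[
    [[0,0,0],[-5,0,0],5],
    [[0,0,0],[-5,0,0],5],
  ],
)

```text
t: 2.65
eef_pos: [0.443, 0.0824, 0.2685]
tool_rot: [0.0, 0.684, 0.73, 0.0]
contact_force: [-0.3, 1.6, -0.6]
gripper_width: 0.587
```

```bash
cat > c.py <<'E'
from h import *
o=bot.get_obs(); i=bot.camera_info('wrist'); im=bot.read_camera('wrist')
print(o['eef_pos'],o['tool_rot'],o['joint_vel'].round(3),o['gripper_width'],i['position'])
np.save('w1.npy',im); np.save('w1i.npy',i,allow_pickle=True)
cv2.imwrite('pics/w1.png',cv2.resize(im[...,::-1],(800,600),interpolation=cv2.INTER_CUBIC))
x,y,a=.483,.18,.075
Rz=lambda p:place(np.array(p,float),x,y,a)
print('pred corners',(proj(i,Rz([[-.038,-.13,.01],[.038,-.13,.01],[.038,.13,.01],[-.038,.13,.01]]))*800/512).round())
for n in ['jig','end_block','fence','roller_rest']:
    for s in bot.silhouettes(n,'wrist')[:2]:
        ys,xs=np.nonzero(s['region']); r=cv2.boxPoints(cv2.minAreaRect(np.c_[xs,ys].astype(np.float32)))
        print(n,round(s['score'],2),len(xs),(r*800/512).round().tolist())
E
python3 c.py
```

```text
[0.44300689 0.08237292 0.26851326] [7.84367745e-05 6.83506644e-01 7.29944285e-01 5.78090151e-05] [-0.045  0.012 -0.079 -0.013 -0.03  -0.007 -0.039] 0.5871922708554179 [0.43757597 0.16050543 0.39385691]
pred corners [[409. 293.]
 [490. 292.]
 [505. -27.]
 [408. -28.]]
jig 0.83 10850 [[405.0, 300.0], [405.0, 0.0], [502.0, 0.0], [502.0, 300.0]]
end_block 0.62 275 [[444.0, 0.0], [462.0, 0.0], [462.0, 48.0], [444.0, 48.0]]
fence 0.6 1095 [[442.0, 59.0], [497.0, 59.0], [497.0, 220.0], [442.0, 220.0]]
roller_rest 0.81 10689 [[406.0, 0.0], [502.0, 0.0], [502.0, 298.0], [406.0, 298.0]]
```

View pics/w1.png

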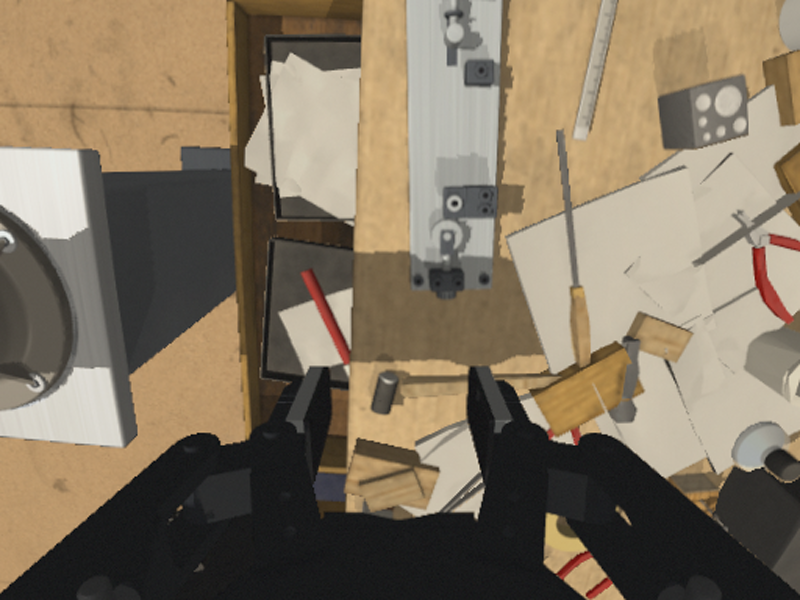

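>>> carry_out(
  moves=[
    [[0,0,10],[-5,1.2,0],5],
    [[0,0,20],[-10,2.4,0],5],
    [[0,0,30],[-16,3.6,0],5],
    [[0,0,40],[-21,4.9,0],5],
    [[0,0,50],[-26,6,0],5],
  ],
)

```text
t: 3.52
eef_pos: [0.5228, -0.1684, 0.2682]
tool_rot: [-0.0, 0.927, 0.375, 0.0]
contact_force: [-0.1, 0.2, 1.1]
gripper_width: 0.587
```

```bash
cat > d.py <<'E'
import sys; from h import *
# usage: target x y z yaw(deg of tool x)
o=bot.get_obs(); p=o['eef_pos']; M=rot(o['tool_rot']); yaw=np.degrees(np.arctan2(M[1,0],M[0,0]))
print('t',o['t'],'p',p.round(4),'yaw',yaw.round(2),'tilt',M[:,2].round(4),'F',o['contact_force'].round(2),'T',o['torque'].round(2),'g',round(o['gripper_width'],3),'vel',abs(o['joint_vel']).max().round(3))
if len(sys.argv)>1:
    x,y,z,a=map(float,sys.argv[1:5])
    print('turn z',round(-(((a-yaw)+180)%360-180),2),'shift cm',(M.T@(np.array([x,y,z])-p)*100).round(2))
E
python3 d.py .568 -.308 .12 10.3
```

```text
t 3.525 p [ 0.5228 -0.1684  0.2682] yaw 44.06 tilt [ 3.e-04  3.e-04 -1.e+00] F [-0.1   0.16  1.07] T [ 0.02 -0.04 -0.02] g 0.587 vel 0.712
turn z 33.76 shift cm [-6.46 13.18 14.82]
```

>>> carry_out(
  moves=[
    [[0,0,10],[-2,4,4],5],
    [[0,0,20],[-4,8,8],5],
    [[0,0,30],[-6,12,12],5],
    [[0,0,33.8],[-6.5,13.2,14.8],5],
    [[0,0,33.8],[-6.5,13.2,14.8],5],
  ],
)

```text
t: 4.15
eef_pos: [0.5663, -0.3073, 0.1174]
tool_rot: [-0.001, 0.996, 0.091, -0.002]
contact_force: [-1.6, 0.1, 0.3]
gripper_width: 0.586
```

```bash
cat > e.py <<'E'
from h import *
i=bot.camera_info('wrist'); im=bot.read_camera('wrist'); out=[]
for s in bot.silhouettes('bar','wrist')[:2]:
    print(s['score'],s['region'].sum())
    m=s['region'].astype(np.float32)
    if s['score']>.5: print(fit([(i,m)],barpts(),[.568,-.308,.18],step=(.005,.005,.05)))
v=im.copy(); h=hullmask(i,place(barpts(),.568,-.308,.18))
c,_=cv2.findContours((h>.5).astype(np.uint8),0,1); v=np.ascontiguousarray(v[...,::-1]); cv2.drawContours(v,c,-1,(255,0,255),1)
cv2.imwrite('pics/w2.png',cv2.resize(v,(800,600),interpolation=cv2.INTER_CUBIC))
np.save('w2.npy',im)
E
python3 d.py .568 -.308 .022 10.3; python3 e.py
```

```text
t 4.15 p [ 0.5663 -0.3073  0.1174] yaw 10.47 tilt [-0.0049  0.0015 -1.    ] F [-1.58  0.07  0.31] T [0.03 0.   0.01] g 0.586 vel 0.063
turn z 0.17 shift cm [0.19 0.12 9.54]
0.66 3453
(array([ 0.5667242 , -0.30744244,  0.19781668]), np.float64(0.9470715522766113))
```

View pics/w2.png

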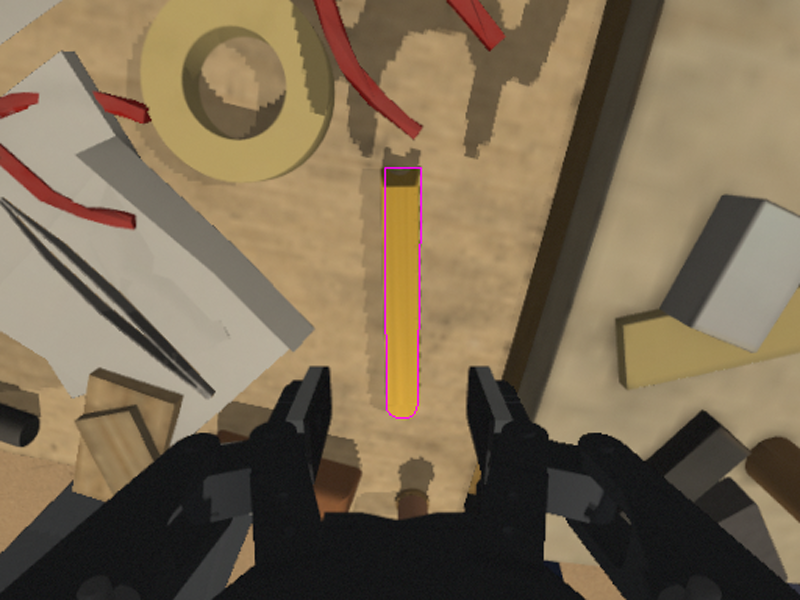

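>>> carry_out(
  moves=[
    [[0,0,-0.3],[0,0,4],5],
    [[0,0,-0.3],[0,0,7],5],
    [[0,0,-0.3],[0,0,9],5],
    [[0,0,-0.3],[0,0,9.5],5],
    [[0,0,-0.3],[0,0,9.6],5],
  ],
)

```text
t: 4.88
eef_pos: [0.5677, -0.3085, 0.0253]
tool_rot: [0.0, 0.996, 0.094, 0.001]
contact_force: [0.3, -1.1, 0.0]
gripper_width: 0.587
```

```bash
python3 d.py .567 -.3075 .02 10.8
```

```text
t 4.875 p [ 0.5677 -0.3085  0.0253] yaw 10.73 tilt [ 1.4e-03 -5.0e-04 -1.0e+00] F [ 0.29 -1.06  0.01] T [ 0.03 -0.02 -0.02] g 0.587 vel 0.01
turn z -0.07 shift cm [-0.05 -0.11  0.53]
```

>>> carry_out(
  moves=[
    [[0,0,0],[-0.05,-0.1,0.45],5],
    [[0,0,0],[-0.05,-0.1,0.45],1.9],
    [[0,0,0],[-0.05,-0.1,0.45],1.8],
    [[0,0,0],[-0.05,-0.1,0.45],1.5],
    [[0,0,0],[-0.05,-0.1,0.45],1.5],
  ],
  newtons=40,
)

```text
t: 5.5
eef_pos: [0.5665, -0.3078, 0.0203]
tool_rot: [0.0, 0.996, 0.093, 0.0]
contact_force: [-1.5, 1.0, 5.4]
gripper_width: 0.219
```

>>> carry_out(
  moves=[
    [[0,0,0],[0,0,0],1.5],
    [[0,0,0],[0,0,0],1.5],
    [[0,0,0],[0,0,-1],1.5],
    [[0,0,0],[0,0,-5],1.5],
    [[0,0,0],[0,0,-10],1.5],
  ],
)

```text
t: 6.12
eef_pos: [0.5653, -0.3067, 0.1197]
tool_rot: [-0.001, 0.996, 0.093, -0.001]
contact_force: [1.0, 0.1, -3.6]
gripper_width: 0.22
```

```bash
python3 d.py .443 .1 .12 70; python3 - <<'E'
from h import *
# jig fit from w1 : plate edges
i=np.load('w1i.npy',allow_pickle=True).item()
S=512/800
print(toz(i,np.array([[410,291],[492,291],[408,3],[502,3]])*S,.01).round(4))
print('post',toz(i,np.array([[455,32]])*S,.03).round(4),'pad top',toz(i,np.array([[480,62]])*S,.024).round(4))
E
```

```text
t 6.125 p [ 0.5653 -0.3067  0.1197] yaw 10.69 tilt [-0.0031  0.0013 -1.    ] F [ 1.    0.11 -3.56] T [-0.02 -0.16  0.  ] g 0.22 vel 0.622
turn z -59.31 shift cm [ -4.47 -42.23   0.06]
[[0.4556 0.0494 0.01  ]
 [0.5323 0.0544 0.01  ]
 [0.4369 0.2853 0.01  ]
 [0.511  0.2908 0.01  ]]
post [[0.4739 0.2615 0.03  ]] pad top [[0.4961 0.2434 0.024 ]]
```

>>> carry_out(
  moves=[
    [[0,0,-5],[-0.4,-4,0],1.5],
    [[0,0,-11],[-0.9,-9.5,0],1.5],
    [[0,0,-18],[-1.4,-15,0],1.5],
    [[0,0,-25],[-1.9,-20.5,0],1.5],
    [[0,0,-32],[-2.4,-26,0],1.5],
  ],
)

```text
t: 6.75
eef_pos: [0.4935, -0.0548, 0.1199]
tool_rot: [-0.0, 0.931, 0.366, -0.0]
contact_force: [1.0, 0.7, -3.6]
gripper_width: 0.22
```

```bash
python3 d.py .435 .148 .12 70
```

```text
t 6.75 p [ 0.4935 -0.0548  0.1199] yaw 42.92 tilt [-2.e-04  3.e-04 -1.e+00] F [ 0.99  0.65 -3.59] T [ 0.07 -0.08  0.01] g 0.22 vel 0.852
turn z -27.08 shift cm [ 9.530e+00 -1.884e+01 -1.000e-02]
```

>>> carry_out(
  moves=[
    [[0,0,-8],[2.5,-5,0],1.5],
    [[0,0,-16],[5,-10,0],1.5],
    [[0,0,-24],[7.5,-15,0],1.5],
    [[0,0,-27],[9.5,-18.8,0],1.5],
    [[0,0,-27],[9.5,-18.8,0],1.5],
  ],
)

```text
t: 7.38
eef_pos: [0.4356, 0.1496, 0.1198]
tool_rot: [-0.001, 0.819, 0.574, -0.0]
contact_force: [-0.7, 0.0, -4.1]
gripper_width: 0.22
```

>>> carry_out(
  moves=[
    [[0,0,0],[0,0,0],1.5],
    [[0,0,0],[0,0,0],1.5],
  ],
)

```text
t: 7.62
eef_pos: [0.437, 0.1446, 0.1198]
tool_rot: [0.0, 0.821, 0.57, -0.0]
contact_force: [-0.3, -0.4, -3.4]
gripper_width: 0.21
```

```bash
cat > f.py <<'E'
from h import *
i=bot.camera_info('wrist'); im=bot.read_camera('wrist'); np.save('w3.npy',im); np.save('w3i.npy',i,allow_pickle=True)
cv2.imwrite('pics/w3.png',cv2.resize(im[...,::-1],(800,600),interpolation=cv2.INTER_CUBIC))
o=bot.get_obs(); M=rot(o['tool_rot']); B=place
P=np.array([[.071,0,.012],[.075,.01,.012],[.075,-.01,.012]])
W=(P-[0,0,.0203])*[1,-1,-1]
# bar in tool frame: x along, y flipped, z down
print('pred bar scoop px',(proj(i,o['eef_pos']+W@M.T)*800/512).round())
J=np.array([[-.038,-.13,.01],[.038,-.13,.01],[.038,.13,.01],[-.038,.13,.01],[0,.075,.03],[-.017,.101,.036],[.017,.101,.036]])
print('pred jig px',(proj(i,place(J,.4834,.1815,np.radians(4.7)))*800/512).round())
E
python3 d.py; python3 f.py
```

```text
t 7.625 p [0.437  0.1446 0.1198] yaw 69.54 tilt [ 0.e+00 -5.e-04 -1.e+00] F [-0.28 -0.37 -3.37] T [-0.02  0.03  0.  ] g 0.21 vel 0.003
pred bar scoop px [[400. 190.]
 [367. 176.]
 [433. 176.]]
pred jig px [[479. 429.]
 [592. 384.]
 [420. -68.]
 [278.   9.]
 [397.  74.]
 [336.  31.]
 [407.  -6.]]
```

View pics/w3.png

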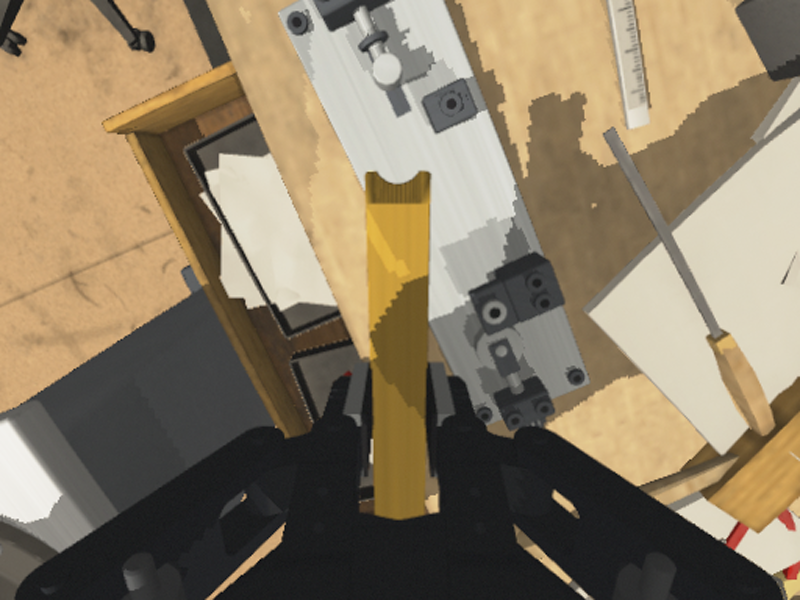

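```bash
python3 - <<'E'
from h import *
i=np.load('w3i.npy',allow_pickle=True).item(); S=512/800
L=toz(i,(np.array([[279,12],[365,186],[449,2],[520,185],[588,383]])*S),.01)[:,:2]
print(L.round(4)); 
for a,b in((0,1),(2,3),(2,4)):
    d=L[b]-L[a]; print(np.degrees(np.arctan2(d[0],-d[1])).round(2))
p=toz(i,np.array([[387,70]])*S,.03)[0,:2]; print('post',p)
for yaw in(4,4.7,5.4):
    c,s=np.cos(np.radians(yaw)),np.sin(np.radians(yaw)); ex=np.array([c,s]); ey=np.array([-s,c])
    print(yaw,'edges x',(L@ex).round(4),'post x',(p@ex).round(4),'y of -y edge',(L[4]@ey).round(4),'post y',(p@ey).round(4))
# edge detail crop
im=np.load('w3.npy')[0:290,165:400,::-1]
cv2.imwrite('pics/w3c.png',cv2.resize(im,(486,600),interpolation=cv2.INTER_LANCZOS4))
E
```

```text
[[0.4349 0.3066]
 [0.4435 0.2145]
 [0.5135 0.2814]
 [0.5214 0.1863]
 [0.5295 0.0565]]
5.36
4.72
4.07
post [0.47373824 0.25946553]
4 edges x [0.4552 0.4574 0.5319 0.5331 0.5322] post x 0.4907 y of -y edge 0.0195 post y 0.2258
4.7 edges x [0.4585 0.4596 0.5349 0.5349 0.5324] post x 0.4934 y of -y edge 0.013 post y 0.2198
5.4 edges x [0.4618 0.4617 0.5378 0.5366 0.5325] post x 0.4961 y of -y edge 0.0064 post y 0.2137
```

View pics/w3c.png

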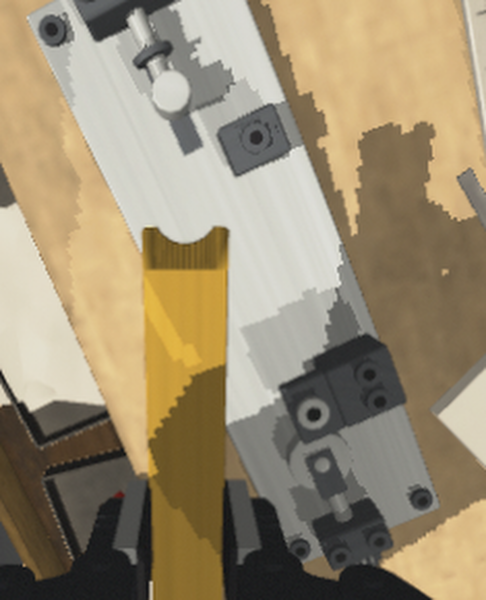

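```bash
python3 - <<'E'
from h import *
i=np.load('w3i.npy',allow_pickle=True).item()
def c(p): return np.array(p)/2.068+[165,0]
a=np.radians(4.6); ex=np.array([np.cos(a),np.sin(a)]); ey=np.array([-ex[1],ex[0]])
for n,p,z in [('post top',[[170,92]],.03),('pad front top corners',[[218,130],[236,175]],.024),('pad back top',[[271,103],[290,147]],.024),('bush',[[313,414]],.039),('nose top front corners',[[281,385],[303,440]],.036),('roller top',[[321,462]],.021),('screws',[[52,30],[300,549],[420,499]],.012),('plate corners',[[27,15],[437,509]],.01)]:
    w=toz(i,c(p),z)[:,:2]; print(n,w.round(4).tolist(),'jig',[( (q-[.4834,.1815])@ex*1000, (q-[.4834,.1815])@ey*1000) for q in w].__repr__().replace('np.float64',''))
E
```

```text
post top [[0.4735, 0.2598]] jig [((-3.5960753058061674), (78.81910571185138))]
pad front top corners [[0.4855, 0.2431], [0.4865, 0.2264]] jig [((6.9982122608994795), (61.27553948520223)), ((6.677927825026752), (44.47572544064318))]
pad back top [[0.5062, 0.2451], [0.5081, 0.2287]] jig [((27.850649962288525), (61.55024541917403)), ((28.387636690672363), (45.081792581893765))]
bush [[0.4847, 0.1336]] jig [((-2.5835044475173032), (-47.8843861628691))]
nose top front corners [[0.4767, 0.148], [0.4781, 0.1232]] jig [((-9.319872908148543), (-32.82039124869718)), ((-9.958941111253761), (-57.6855871038766))]
roller top [[0.4835, 0.1038]] jig [((-6.149711595548463), (-77.42722144251424))]
screws [[0.4414, 0.2983], [0.4623, 0.0593], [0.5223, 0.0649]] jig [((-32.4844244907916), (119.83667476995707)), ((-30.785310782623345), (-120.12886090258979)), ((29.467884410903594), (-119.38386145833522))]
plate corners [[0.4346, 0.307], [0.5293, 0.0554]] jig [((-38.56091170203423), (129.04598933234274)), ((35.64820540853814), (-129.33457209175742))]
```

>>> carry_out(
  moves=[
    [[0,0,0],[1.5,-0.3,2],1.5],
    [[0,0,0],[3,-0.6,5],1.5],
    [[0,0,0],[3,-0.6,7],1.5],
    [[0,0,0],[3,-0.6,7.5],1.5],
    [[0,0,0],[3,-0.6,7.5],1.5],
  ],
)

```text
t: 8.3
eef_pos: [0.4419, 0.1754, 0.045]
tool_rot: [0.0, 0.821, 0.571, -0.0]
contact_force: [0.3, -0.3, -3.4]
gripper_width: 0.217
```

>>> carry_out(
  moves=[
    [[0,0,0],[0,0,0],1.5],
    [[0,0,0],[0,0,0],1.5],
  ],
)

```text
t: 8.55
eef_pos: [0.442, 0.1764, 0.0454]
tool_rot: [-0.0, 0.821, 0.571, 0.001]
contact_force: [0.8, 0.6, -3.3]
gripper_width: 0.218
```

```bash
python3 d.py .4418 .1753 .0315 69.5; python3 - <<'E'
from h import *
w=bot.read_camera('wrist'); s=bot.read_camera('side')
a=cv2.resize(w[60:300,150:400,::-1],(500,480),interpolation=cv2.INTER_CUBIC)
b=cv2.resize(s[150:230,195:295,::-1],(600,480),interpolation=cv2.INTER_CUBIC)[:,150:450]
cv2.imwrite('pics/w4.png',np.hstack([a,b]))
E
```

```text
t 8.55 p [0.442  0.1764 0.0454] yaw 69.69 tilt [ 1.e-03  8.e-04 -1.e+00] F [ 0.8   0.59 -3.34] T [ 0.03  0.02 -0.03] g 0.218 vel 0.006
turn z 0.19 shift cm [-0.12  0.02  1.39]
```

View pics/w4.png

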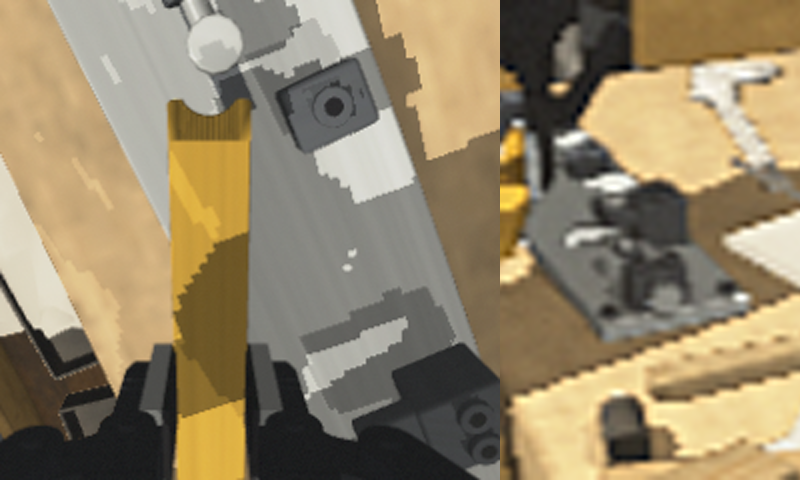

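>>> carry_out(
  moves=[
    [[0,0,0],[0,0.1,0.6],1.5],
    [[0,0,0],[0,0.1,1],1.5],
    [[0,0,0],[0,0.1,1.2],1.5],
    [[0,0,0],[0,0.1,1.3],1.5],
    [[0,0,0],[0,0.1,1.3],1.5],
  ],
)

```text
t: 9.28
eef_pos: [0.4425, 0.1759, 0.0317]
tool_rot: [0.0, 0.821, 0.571, -0.0]
contact_force: [0.2, 0.5, -3.4]
gripper_width: 0.215
```

```bash
python3 d.py .446 .1865 .0315 69.7
```

```text
t 9.275 p [0.4425 0.1759 0.0317] yaw 69.69 tilt [-1.e-04 -1.e-04 -1.e+00] F [ 0.24  0.52 -3.37] T [-0.01 -0.04 -0.01] g 0.215 vel 0.003
turn z -0.01 shift cm [ 1.12 -0.04  0.02]
```

>>> carry_out(
  moves=[
    [[0,0,0],[0.15,0,0],1.5],
    [[0,0,0],[0.3,0,0],1.5],
    [[0,0,0],[0.45,0,0],1.5],
    [[0,0,0],[0.6,0,0],1.5],
    [[0,0,0],[0.6,0,0],1.5],
  ],
)

```text
t: 9.9
eef_pos: [0.4447, 0.1818, 0.0318]
tool_rot: [-0.0, 0.821, 0.571, 0.0]
contact_force: [0.5, -0.1, -3.2]
gripper_width: 0.214
```

>>> carry_out(
  moves=[
    [[0,0,0],[0.08,0,0],1.5],
    [[0,0,0],[0.16,0,0],1.5],
    [[0,0,0],[0.24,0,0],1.5],
    [[0,0,0],[0.24,0,0],1.5],
  ],
)

```text
t: 10.4
eef_pos: [0.4455, 0.1839, 0.0318]
tool_rot: [-0.0, 0.821, 0.571, 0.0]
contact_force: [-0.5, -0.4, -3.5]
gripper_width: 0.216
```

>>> carry_out(
  moves=[
    [[0,0,0],[0.05,0,0],1.5],
    [[0,0,0],[0.1,0,0],1.5],
    [[0,0,0],[0.1,0,0],1.5],
  ],
)

```text
t: 10.78
eef_pos: [0.4458, 0.1848, 0.0318]
tool_rot: [-0.0, 0.821, 0.571, -0.0]
contact_force: [-0.0, 0.4, -3.7]
gripper_width: 0.219
```

>>> carry_out(
  moves=[
    [[0,0,0],[0.05,0,0],1.5],
    [[0,0,0],[0.1,0,0],1.5],
    [[0,0,0],[0.1,0,0],1.5],
  ],
)

```text
t: 11.15
eef_pos: [0.446, 0.1851, 0.0317]
tool_rot: [0.0, 0.821, 0.571, -0.0]
contact_force: [-0.9, -2.7, -3.2]
gripper_width: 0.223
```

>>> carry_out(
  moves=[
    [[0,0,0],[0.03,0,0],1.5],
    [[0,0,0],[0.03,0,0.03],1.5],
    [[0,0,0],[0.03,0,0.03],1.5],
  ],
)

```text
t: 11.52
eef_pos: [0.446, 0.1853, 0.0314]
tool_rot: [0.0, 0.821, 0.571, -0.0]
contact_force: [-0.8, -5.3, -2.8]
gripper_width: 0.221
```

>>> carry_out(
  moves=[
    [[0,0,-2],[0.005,0.279,0],1.5],
    [[0,0,-4],[0.02,0.558,0],1.5],
    [[0,0,-6],[0.044,0.836,0],1.5],
    [[0,0,-7],[0.06,0.975,0],1.5],
    [[0,0,-7],[0.06,0.975,0],1.5],
  ],
)

```text
t: 12.15
eef_pos: [0.4555, 0.1825, 0.0314]
tool_rot: [0.0, 0.784, 0.62, -0.0]
contact_force: [-0.1, -5.9, -3.0]
gripper_width: 0.215
```

```bash
python3 d.py
```

```text
t 12.15 p [0.4555 0.1825 0.0314] yaw 76.66 tilt [-3.e-04 -7.e-04 -1.e+00] F [-0.06 -5.93 -2.96] T [-1.17  0.06 -0.1 ] g 0.215 vel 0.005
```

>>> carry_out(
  moves=[
    [[0,0,-2],[-0.035,0.279,0],1.5],
    [[0,0,-4],[-0.02,0.558,0],1.5],
    [[0,0,-6],[0.0,0.836,0],1.5],
    [[0,0,-8],[0.035,1.113,0],1.5],
    [[0,0,-8],[0.035,1.113,0],1.5],
  ],
)

```text
t: 12.78
eef_pos: [0.4668, 0.1806, 0.0315]
tool_rot: [0.0, 0.739, 0.674, -0.0]
contact_force: [-0.9, -4.4, -3.2]
gripper_width: 0.218
```

```bash
python3 d.py; python3 - <<'E'
from h import *
w=bot.read_camera('wrist'); cv2.imwrite('pics/w5.png',cv2.resize(w[...,::-1],(800,600),interpolation=cv2.INTER_CUBIC))
E
```

```text
t 12.775 p [0.4668 0.1806 0.0315] yaw 84.7 tilt [ 1.e-04 -1.e-04 -1.e+00] F [-0.85 -4.37 -3.17] T [-1.13 -0.04 -0.06] g 0.218 vel 0.017
```

View pics/w5.png

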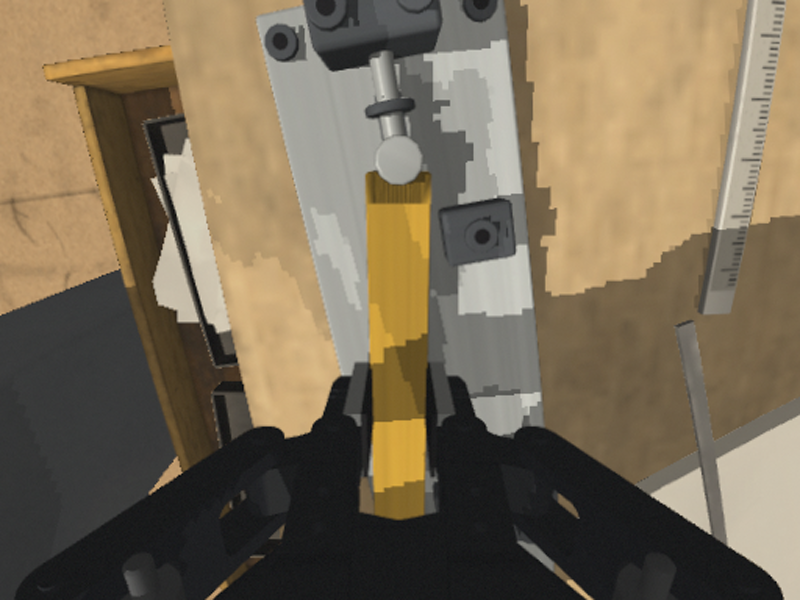

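>>> carry_out(
  moves=[
    [[0,0,-1.5],[0,0.209,0],1.5],
    [[0,0,-3],[0.01,0.419,0],1.5],
    [[0,0,-4.5],[0.02,0.628,0],1.5],
    [[0,0,-6],[0.04,0.836,0],1.5],
    [[0,0,-6],[0.04,0.836,0],1.5],
  ],
)

```text
t: 13.45
eef_pos: [0.4729, 0.1805, 0.0309]
tool_rot: [-0.001, 0.703, 0.711, -0.001]
contact_force: [-2.8, -5.6, -4.2]
gripper_width: 0.22
```

```bash
python3 d.py
```

```text
t 13.45 p [0.4729 0.1805 0.0309] yaw 90.66 tilt [-4.e-03 -2.e-04 -1.e+00] F [-2.8  -5.59 -4.18] T [-0.84  0.77 -0.37] g 0.22 vel 0.006
```

>>> carry_out(
  moves=[
    [[0,0,-1],[0,0.14,0],1.5],
    [[0,0,-2],[0,0.28,0],1.5],
    [[0,0,-2],[0,0.28,0],1.5],
  ],
)

```text
t: 13.82
eef_pos: [0.4762, 0.1806, 0.0311]
tool_rot: [-0.001, 0.69, 0.723, -0.001]
contact_force: [-2.4, -2.9, -3.3]
gripper_width: 0.22
```

```bash
python3 d.py
```

```text
t 13.825 p [0.4762 0.1806 0.0311] yaw 92.68 tilt [-2.9e-03 -2.0e-04 -1.0e+00] F [-2.44 -2.9  -3.31] T [-0.79  0.79 -0.25] g 0.22 vel 0.003
```

>>> carry_out(
  moves=[
    [[0,0,-0.7],[0,0.1,0],1.5],
    [[0,0,-1.2],[0,0.17,0],1.5],
    [[0,0,-1.2],[0,0.17,0],1.5],
  ],
)

```text
t: 14.2
eef_pos: [0.4784, 0.1807, 0.0312]
tool_rot: [-0.001, 0.683, 0.731, -0.001]
contact_force: [-3.2, -4.5, -3.1]
gripper_width: 0.22
```

```bash
python3 d.py; python3 - <<'E'
from h import *
w=bot.read_camera('wrist'); cv2.imwrite('pics/w6.png',cv2.resize(w[60:310,170:400,::-1],(552,600),interpolation=cv2.INTER_CUBIC))
E
```

```text
t 14.2 p [0.4784 0.1807 0.0312] yaw 93.91 tilt [-1.9e-03 -2.0e-04 -1.0e+00] F [-3.21 -4.49 -3.1 ] T [-0.84  0.73 -0.12] g 0.22 vel 0.002
```

View pics/w6.png

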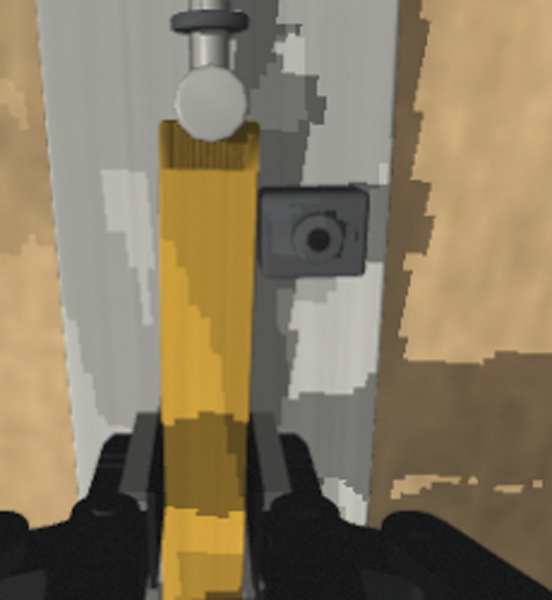

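>>> carry_out(
  moves=[
    [[0,0,-0.4],[0,0.05,0],1.5],
    [[0,0,-0.8],[0,0.1,0],1.5],
    [[0,0,-0.8],[0,0.1,0],1.5],
  ],
)

```text
t: 14.62
eef_pos: [0.4798, 0.1809, 0.0313]
tool_rot: [-0.0, 0.677, 0.736, -0.0]
contact_force: [-3.6, -3.4, -4.3]
gripper_width: 0.225
```

```bash
python3 d.py
```

```text
t 14.625 p [0.4798 0.1809 0.0313] yaw 94.73 tilt [-1.1e-03 -1.0e-04 -1.0e+00] F [-3.56 -3.36 -4.33] T [-0.76  0.7   0.03] g 0.225 vel 0.002
```

>>> carry_out(
  moves=[
    [[0,0,-0.4],[0,0.04,0],1.5],
    [[0,0,-0.4],[0,0.04,0],1.5],
  ],
)

```text
t: 14.88
eef_pos: [0.4806, 0.1809, 0.0314]
tool_rot: [-0.0, 0.675, 0.738, -0.0]
contact_force: [-3.4, -3.8, -4.3]
gripper_width: 0.219
```

```bash
python3 d.py
```

```text
t 14.875 p [0.4806 0.1809 0.0314] yaw 95.12 tilt [-3.e-04  0.e+00 -1.e+00] F [-3.37 -3.81 -4.29] T [-0.73  0.72  0.12] g 0.219 vel 0.004
```

>>> carry_out(
  moves=[
    [[0,0,-0.3],[0,0.04,0],1.5],
    [[0,0,-0.3],[0,0.04,0],1.5],
  ],
)

```text
t: 15.12
eef_pos: [0.481, 0.1809, 0.0314]
tool_rot: [-0.0, 0.673, 0.74, -0.0]
contact_force: [-2.4, -3.0, -4.4]
gripper_width: 0.22
```

```bash
python3 d.py;  python3 - <<'E'
from h import *
w=bot.read_camera('wrist'); t=bot.read_camera('top')
a=cv2.resize(w[60:310,170:400,::-1],(460,500),interpolation=cv2.INTER_CUBIC)
cv2.imwrite('pics/w7.png',a); cv2.imwrite('pics/t7.png',cv2.resize(t[185:235,140:250,::-1],(880,400),interpolation=cv2.INTER_CUBIC))
E
```

```text
t 15.125 p [0.481  0.1809 0.0314] yaw 95.42 tilt [-3.e-04  0.e+00 -1.e+00] F [-2.44 -2.98 -4.44] T [-0.69  0.76  0.15] g 0.22 vel 0.001
```

View pics/w7.png

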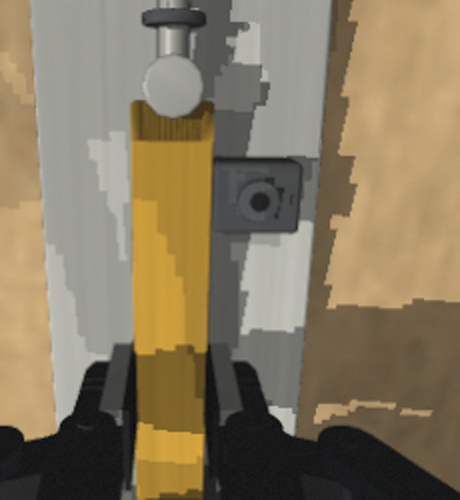

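>>> carry_out(
  moves=[
    [[0,0,0],[0,0.04,0],1.5],
    [[0,0,0],[0,0.04,0],1.5],
  ],
)

```text
t: 15.48
eef_pos: [0.481, 0.1809, 0.0314]
tool_rot: [-0.0, 0.673, 0.74, -0.0]
contact_force: [-4.7, -3.0, -3.0]
gripper_width: 0.218
```

>>> carry_out(
  moves=[
    [[0,0,0],[0,0.04,0],1.5],
    [[0,0,0],[0,0.04,0],1.5],
  ],
)

```text
t: 15.72
eef_pos: [0.4811, 0.1809, 0.0314]
tool_rot: [-0.001, 0.673, 0.74, -0.001]
contact_force: [-5.1, -2.6, -1.6]
gripper_width: 0.217
```

```bash
python3 d.py
```

```text
t 15.725 p [0.4811 0.1809 0.0314] yaw 95.41 tilt [-0.0018 -0.     -1.    ] F [-5.14 -2.62 -1.61] T [-0.67  1.2   0.11] g 0.217 vel 0.001
```

>>> carry_out(
  moves=[
    [[0,0,0],[0,-0.05,0.04],1.5],
    [[0,0,0],[0,-0.05,0.08],1.5],
    [[0,0,0],[0,-0.05,0.12],1.5],
    [[0,0,0],[0,-0.05,0.12],1.5],
  ],
)

```text
t: 16.23
eef_pos: [0.4811, 0.181, 0.0308]
tool_rot: [-0.0, 0.673, 0.74, -0.0]
contact_force: [-5.6, -3.6, 4.1]
gripper_width: 0.22
```

```bash
python3 d.py
```

```text
t 16.225 p [0.4811 0.181  0.0308] yaw 95.39 tilt [-8.e-04  6.e-04 -1.e+00] F [-5.55 -3.57  4.09] T [-0.73  1.4   0.12] g 0.22 vel 0.002
```

>>> carry_out(
  moves=[
    [[0,0,0],[0,-0.06,-0.06],1.5],
    [[0,0,0],[0,-0.06,-0.06],1.5],
  ],
)

```text
t: 16.48
eef_pos: [0.4811, 0.181, 0.031]
tool_rot: [0.0, 0.673, 0.74, 0.0]
contact_force: [-3.2, -2.7, -2.3]
gripper_width: 0.218
```

```bash
python3 d.py
```

```text
t 16.475 p [0.4811 0.181  0.031 ] yaw 95.4 tilt [ 4.e-04  3.e-04 -1.e+00] F [-3.2  -2.72 -2.34] T [-0.57  0.68  0.12] g 0.218 vel 0.003
```

>>> carry_out(
  moves=[
    [[0,0,0],[0,0,0.03],2.2],
    [[0,0,0],[0,0,0.03],2.6],
    [[0,0,0],[0,0,0],3.2],
    [[0,0,0],[0,0,0],3.6],
    [[0,0,0],[0,0,0],3.6],
  ],
)

```text
t: 17.1
eef_pos: [0.4811, 0.1809, 0.031]
tool_rot: [0.0, 0.673, 0.74, 0.0]
contact_force: [-0.7, -0.1, -0.1]
gripper_width: 0.419
```

```bash
python3 d.py; python3 - <<'E'
from h import *
w=bot.read_camera('wrist')
cv2.imwrite('pics/w8.png',cv2.resize(w[60:310,150:400,::-1],(600,600),interpolation=cv2.INTER_CUBIC))
E
```

```text
t 17.1 p [0.4811 0.1809 0.031 ] yaw 95.4 tilt [ 5.e-04  3.e-04 -1.e+00] F [-0.72 -0.06 -0.1 ] T [ 0.03  0.01 -0.03] g 0.419 vel 0.002
```

View pics/w8.png

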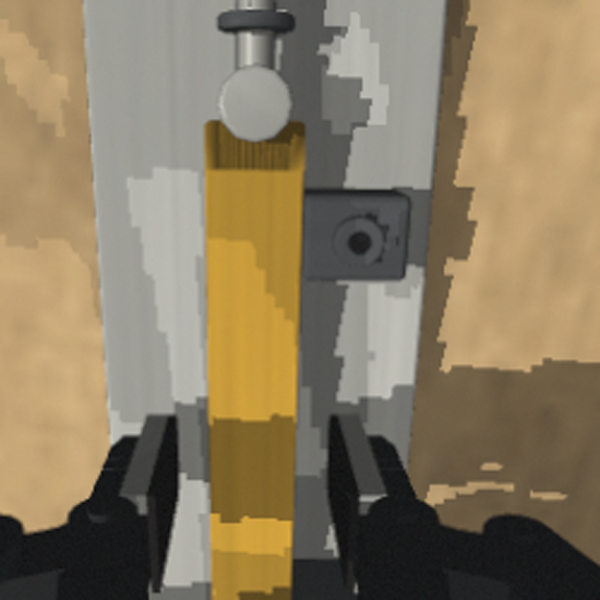

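>>> carry_out(
  moves=[
    [[0,0,0],[0,0.3,0],3.6],
    [[0,0,0],[0,0.5,0],3.6],
    [[0,0,0],[0,0.65,0],3.6],
    [[0,0,0],[0,0.65,0],3.6],
  ],
)

```text
t: 17.65
eef_pos: [0.4875, 0.1814, 0.0309]
tool_rot: [0.0, 0.673, 0.74, 0.0]
contact_force: [0.1, -0.2, -0.6]
gripper_width: 0.424
```

>>> carry_out(
  moves=[
    [[0,0,0],[0,0.05,0],3.6],
    [[0,0,0],[0,0.1,0],3.6],
    [[0,0,0],[0,0.1,0],3.6],
  ],
)

```text
t: 18.02
eef_pos: [0.4883, 0.1815, 0.0309]
tool_rot: [-0.0, 0.673, 0.74, 0.0]
contact_force: [-0.1, 0.9, 0.1]
gripper_width: 0.424
```

>>> carry_out(
  moves=[
    [[0,0,0],[0,0.05,0],3.6],
    [[0,0,0],[0,0.05,0],3.6],
  ],
)

```text
t: 18.27
eef_pos: [0.4889, 0.1816, 0.0309]
tool_rot: [0.0, 0.673, 0.74, 0.0]
contact_force: [0.2, -0.1, 0.3]
gripper_width: 0.422
```

>>> carry_out(
  moves=[
    [[0,0,0],[0,0.05,0],3.6],
    [[0,0,0],[0,0.05,0],3.6],
  ],
)

```text
t: 18.52
eef_pos: [0.489, 0.1816, 0.0308]
tool_rot: [-0.0, 0.673, 0.74, -0.0]
contact_force: [-1.3, 0.7, 0.8]
gripper_width: 0.42
```

>>> carry_out(
  moves=[
    [[0,0,0],[0,0.05,0],3.6],
    [[0,0,0],[0,0.05,0],3.6],
  ],
)

```text
t: 18.77
eef_pos: [0.489, 0.1816, 0.0307]
tool_rot: [-0.001, 0.673, 0.74, -0.001]
contact_force: [-3.4, 0.7, 2.1]
gripper_width: 0.419
```

>>> carry_out(
  moves=[
    [[0,0,0],[0,0.04,0],3.6],
    [[0,0,0],[0,0.04,0],3.6],
  ],
)

```text
t: 19.02
eef_pos: [0.4891, 0.1816, 0.0307]
tool_rot: [-0.001, 0.673, 0.74, -0.001]
contact_force: [-4.8, 0.3, 3.6]
gripper_width: 0.423
```

>>> carry_out(
  moves=[
    [[0,0,0],[0,-0.4,0],3.6],
    [[0,0,0],[0,-0.9,0],3.6],
    [[0,0,0],[0,-0.9,0],3.6],
    [[0,0,0],[0,-0.9,-2],3.6],
    [[0,0,0],[0,-0.9,-6],3.6],
  ],
)

```text
t: 19.65
eef_pos: [0.4806, 0.1804, 0.0906]
tool_rot: [-0.0, 0.673, 0.74, -0.001]
contact_force: [0.1, 1.3, 0.4]
gripper_width: 0.419
```

>>> carry_out(
  moves=[
    [[0,0,0],[-3,0,-5],3.6],
    [[0,0,0],[-6,0,-10],3.6],
    [[0,0,0],[-9,0,-13],3.6],
    [[0,0,0],[-9,0,-13],3.6],
    [[0,0,0],[-9,0,-13],3.6],
  ],
)

```text
t: 20.27
eef_pos: [0.4894, 0.0918, 0.2205]
tool_rot: [-0.0, 0.673, 0.74, 0.0]
contact_force: [-0.6, 0.6, -0.1]
gripper_width: 0.425
```

```bash
python3 d.py; python3 - <<'E'
from h import *
i=bot.camera_info('wrist'); w=bot.read_camera('wrist')
for s in bot.silhouettes('bar','wrist')[:1]:
    ys,xs=np.nonzero(s['region']); print(s['score'],xs.min(),xs.max(),ys.min(),ys.max())
    y0,y1,x0,x1=max(ys.min()-45,0),min(ys.max()+40,384),xs.min()-40,xs.max()+60
c=w[y0:y1,x0:x1,::-1]; k=min(600/c.shape[0],800/c.shape[1]); print(y0,x0,k)
cv2.imwrite('pics/w9.png',cv2.resize(c,None,fx=k,fy=k,interpolation=cv2.INTER_CUBIC))
E
```

```text
t 20.275 p [0.4894 0.0918 0.2205] yaw 95.42 tilt [-3.e-04  5.e-04 -1.e+00] F [-0.57  0.57 -0.14] T [ 0.08 -0.02  0.03] g 0.425 vel 0.021
0.82 246 264 21 158
0 206 3.0303030303030303
```

View pics/w9.png

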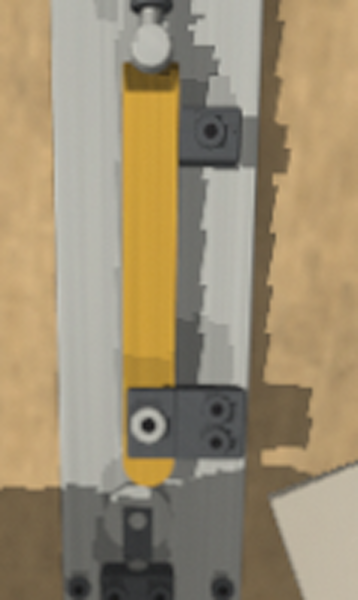

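```bash
python3 -c "
from station import bot; print(bot.hand_in())"
```

```text
the job is handed in; nothing more can be done
None
```

The brass bar is loaded in the drill jig and the job is handed in. The robot clock read about 20 s of the 61 s allowed.

**What I did**
- I gripped the bar mid-length at 40 N and carried it to the jig with the round end swung out about 25° towards me, clear of the roller.
- I fed the scoop onto the post until I felt contact, pressing home with about 3 to 5 N.
- I swung the bar round the post, under the bush and past the roller. The sideways force then rose against the fence to about 5 N, so I lowered the bar onto the plate and opened the fingers.
- With the fingers open I nudged it once more towards the fence at about 5 N. The finger stopped at once, so the bar was already against the fence.
- I then lifted clear.

**Last checks**
- The final wrist picture shows the scoop on the post, the bar along the near pad and under the nose, and the round end against the roller. After release the wrist force was about zero.
- Flush contact at the far pad is inferred from the push and the bar's direction, because the nose hides it from above.
- "Flat on the plate" comes from the force I felt when lowering the bar, not from a picture.
- I did not check the plunger reading or take a last picture of the tools; nothing I felt suggested the arm touched them.

**What disagreed**
- The fence pads and nose appeared about 9 mm further along the jig, relative to the plate's edges, than the given sizes say. I relied on the pads, the post and touch rather than the plate outline.
- The force on the post peaked at about 6 N during the swing, slightly above the few newtons intended. The push down onto the plate reached about 7 N.

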